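# Clamp the block and set a spring centre punch on its mark

### The job

Get the block in the drilling fixture ready for punching: swing the toggle clamp's lever up until it stands fully upright and the clamp pad is down on the block. Then take the spring centre punch (the longer one, with the thicker cap) out of the wooden stand, leaving the pin punch in its hole, and hold it upright with its point on the scribed cross, pressed lightly so that the spring point is pushed about half-way in - never all the way, for that fires it. Finish like that, still gripping the punch and pressing: do not put it down or let go.

Things in the scene. Friction and masses are not known exactly. Their poses are not given: they have to be found in the camera images.
- clamp_fixture: fixed drilling fixture: base 120 x 200 x 18 mm (x, y, z); on it a fixed wooden block spanning x -17..33, y -2..74 mm, top 40 mm up; fences 48 mm high beyond its +x and +y sides; toggle clamp. Origin: centre of base underside; x away from the robot, y to its left. Closed, the clamp arm lies along y at x = -15 mm, to y = 31 mm, 63 mm high; its lever reaches 194 mm high at y -93..-57 mm
- clamp_fixture_arm (a joint): toggle clamp hinge: 0 = closed (lever upright, pad down on the block; a stop), grows to 1.26 rad as the lever swings down to the fixture's -y side and the pad lifts. Turns about the fixture's x axis through point lever_hinge; stiff (about 0.1 Nm friction), it stays where it is left
- lever_hinge (a point): the clamp's pivot, a pin along the fixture's x axis, 53 mm above the worktop
- lever_grip (a point): middle of the clamp lever's red handle, where to take hold: 14 mm thick along the fixture's x, about 25 mm wide, 98 mm long, going on 29 mm past this point. The point is 114 mm from the pivot: when closed 22 mm to the fixture's -y side of it and 112 mm above it
- mark_centre (a point): centre of the scribed cross (two 24 mm lines with a 12 mm dotted circle) on top of the block, at the block's surface; 22 to 32 mm from the clamp arm's centre line when closed. Nothing stands above it
- punch_stand: wooden block 50 x 116 x 62 mm (x, y, z) with two vertical 14 mm holes on its centre line, 32 mm to either side of its centre along its y; each holds a punch upright, either way round. Origin: centre of its underside, on the worktop. It does not move
- punch_mid (a point): middle of the grip of the spring centre punch, on its axis: steel, 15 mm diameter from 40 mm below to 35 mm above this point, then a dark cap (19 mm) ending 53 mm above. z points up along the tool. Below, a 22 mm collar rests on the stand (underside 47 mm below this point); a 12 mm nose and the thin spring point go 54 mm down into the hole. About 0.13 kg
- punch_tip (a point): very end of the spring point of the spring centre punch, 101 mm below punch_mid along the tool when the spring is out; z axis along the tool, up
- punch_point (a joint): how far the spring point is pushed into the punch (m): 0 out, 0.012 fully in; the spring gives 500 N/m (about 3 N half-way)
- pin_punch_mid (a point): the other, shorter punch of plain steel (13 mm diameter, no cap), which stays in its hole: point on its axis 30 mm above the stand's top; it ends 63 mm above the stand's top
Things that resemble listed ones, but are neither listed nor needed, are in the scene too. Leave any pink look-alike of the part that bears punch_mid alone.

How it is judged:
By the outcome, as a careful person would: the job done as asked, in the order asked, and still so for the second after the job is handed in, while the arm keeps its last pose, push and grip.
It also fails if it takes over 54 s, if anything falls off the work surface, if the arm or the gripper's body presses on something with over 40 N, if the wrist force passes 120 N, or if a joint passes its speed limit or range.

### The arm

A 6-joint arm with a two-finger parallel gripper is mounted at the origin on a cart in front of the work surface, level with it; the furniture and walls round the work are solid. World frame = base frame: x ahead of the robot, y to its left, z up, the work surface at z = 0. Lengths are in m, angles in rad, forces in N, time in s.
With the tool pointing down it reaches from about 0.4 to 0.925 m from the base axis. Payload 12.5 kg.
Tool frame: the origin (TCP) lies midway between the tips of the shut fingers; the grasp point (between the pads) lies 19 mm behind it; z points along the fingers, y is the line along which they close (so a half turn about z gives the same grasp; the last joint's range is limited). The gripper opens to 95 mm and grips with 3 to 60 N. Pads are 20 mm wide; open, the fingers measure 119 mm over their backs; the gripper's body (75 mm by 180 mm) begins 59 mm behind the grasp point.
Start: joints at [-0.106, 0.491, 1.559, -0, 1.092, -0.106], TCP at [0.625, 0, 0.178] pointing down, gripper open.
Joint ranges: [-3.1, 3.1], [-0.84, 2.19], [0.05, 2.79], [-1.13, 4.28], [0.06, 2.93], [-2.69, 2.69]. Speed limits (rad/s): [2.22, 2.22, 2.79, 3.14, 3.14, 3.14].

### API

Orientations are given as a unit quaternion [x, y, z, w].
In Python, from rig import manip gives the robot as it stands.
- The arm moves only by the tool step_arm, never from a script. Its argument "moves" is a list of rows, each a list of 7 numbers: the turn, a rotation vector about the world's x, y, z in degrees, then the shift along the world's x, y, z in m, then the opening in per cent of the stroke, from 0 (shut) to 100 (fully open). In form: [[rx, ry, rz, x, y, z, hand], ...]. A call has 1 to 5 rows; each row shifts and turns the commanded pose from where the row before left it; what a row does not reach is not made up. A row lasts 1/8 s, in which the tool goes at most 62.5 mm and 10.7 degrees, less where a joint would pass 70% of its speed; a pose out of reach is approached as far as the arm can. A call is refused whole if a number of a shift passes 0.0625 or a number of a turn 10.7, either way. A call with a gripper value outside its range is refused whole. The fingers move at their own pace and stop on an object; "newtons" is the grip in N (left out, the last holds). Time passes only in rows, so rows that do not move let the fingers close. It gives the time, the measured TCP pose, the force, the opening and the grip force at its end, in the units of the state.
- manip.observe(): the state, without advancing time (a new reading comes with each control period).
- manip.read_camera(name): name is "scene" or "side" or "wrist"; returns (picture, depth): 384x512x3 uint8, red, green, blue; 384x512 float32, m along the optical axis (not along the pixel's ray), 0 where there is no reading.
- manip.camera_info(name): a dict with "fx", "fy", "cx", "cy" (pixels), "rvec" (rotation vector, rad) and "tvec" (3), from world to camera coordinates, as OpenCV has them. Camera axes: x right, y down, z forward; pixel columns grow to the right and rows downward; lengths in m; the calibration is good to about 2 mm. A picture is of the moment at which its call begins: read the wrist's pose just before it. camera_info takes no time and is no camera call; for the wrist camera it gives the pose at the moment of the call.
- manip.finish_job(): hands the job in; it is judged then, once.
Trained networks look in the newest picture that a camera, given by its name, has taken for a name from the list of things; names that differ only in an ending like _2 or _b are one class to them, and where a whole thing is asked for, a point or a joint stands for the part that bears it (a point fixed in the world has none). Each returns a list of dicts, best first, with "confidence" (0 to 1); they miss things now and then, are a little off and sometimes report something else, mostly with a low value. They report only what shows in the picture. A call takes as long as a camera call. They do not tell look-alikes from the thing itself.
- manip.search_frame(camera, target): "box" ([left, top, width, height] in pixels, round what is visible of it).
- manip.masks_of(camera, target): "mask" (384x512 bool, what is visible of it) and "box" ([left, top, width, height] in pixels, round what is visible of it).
The state is a dict: "t": time; "qpos": joint angles; "dq": joint speeds; "effort": joint torques, N m; "tcp_pos": TCP position; "eef_rot": TCP orientation; "wrist_force": force on the tool from outside, world axes, zero at the start; "moment": the same for the moment, N m; "width": finger opening in m; "grasp_force": force on a finger pad.
Only numpy, scipy, OpenCV 4.12 (cv2) and the standard library are available. Lean on these libraries where they do the work, as an engineer would, in place of code of your own. Each camera call takes 0.05 s, during which the arm holds its last target. There are 200 camera calls.

## Working session

There is one attempt and no reset: what is moved stays moved. The work goes in short steps, Python scripts to look and compute and a tool call to move; the robot and the scene stay as the last step left them, time stands still between calls to the robot, and variables do not carry over. Pictures are saved under pics/ and viewed, at most 10 in all, crops included, and the job is handed in when it is done.

Besides the shell and the picture viewer there is one more tool, called after "Call:" by a JSON object that holds its "method" and its "body". step_arm: Moves the arm, as the interface text tells. Its arguments: {"type":"object","properties":{"moves":{"type":"array","items":{"type":"array","items":{"type":"number"}}},"newtons":{"type":"number"}},"required":["moves"]}

```bash
mkdir -p pics; ls
cat > h.py <<'E'
import numpy as np, cv2
from rig import manip
def cam(n):
    i=manip.camera_info(n); R=cv2.Rodrigues(np.array(i['rvec'],float))[0]; t=np.array(i['tvec'],float).ravel()
    return i,R,t
def cloud(n,depth):
    i,R,t=cam(n); v,u=np.indices(depth.shape)
    p=np.stack([(u-i['cx'])/i['fx']*depth,(v-i['cy'])/i['fy']*depth,depth],-1)
    return (p-t)@R
def proj(n,P):
    i,R,t=cam(n); q=R@np.array(P)+t
    return q[0]/q[2]*i['fx']+i['cx'],q[1]/q[2]*i['fy']+i['cy']
E
python3 - <<'E'
from h import *
ims=[]
for n in ['scene','side']:
    im,d=manip.read_camera(n); np.savez(n+'.npz',im=im,d=d); ims.append(im)
    C=cloud(n,d)
    for k in ['clamp_fixture','clamp_fixture_arm','lever_grip','mark_centre','punch_stand','punch_mid','pin_punch_mid']:
        for m in manip.masks_of(n,k)[:3]:
            M=m['mask']&(d>0); P=C[M]
            print(n,k,round(m['confidence'],2),np.round(m['box']),M.sum(),np.round(np.median(P,0),3) if len(P) else'',np.round(np.percentile(P,2,axis=0),3) if len(P) else'',np.round(np.percentile(P,98,axis=0),3) if len(P) else '')
    cv2.imwrite('pics/%s0.png'%n,cv2.resize(im[:,:,::-1],(800,600)))
print(manip.observe())
E
```

```text
pics
scene clamp_fixture 0.57 [232. 243. 106. 121.] 6332 [ 0.422 -0.084  0.021] [ 0.376 -0.228  0.007] [0.492 0.025 0.118]
scene clamp_fixture_arm 0.61 [274. 270.  62.  98.] 878 [ 0.412 -0.172  0.099] [ 0.399 -0.244  0.06 ] [ 0.426 -0.062  0.123]
scene lever_grip 0.76 [272. 272.  69.  97.] 924 [ 0.413 -0.168  0.098] [ 0.399 -0.244  0.019] [ 0.44  -0.061  0.123]
scene punch_stand 0.57 [198. 150.  39.  46.] 828 [0.492 0.277 0.057] [0.474 0.235 0.002] [0.524 0.35  0.064]
scene punch_mid 0.81 [249. 139.  10.  42.] 200 [0.568 0.227 0.088] [0.562 0.222 0.023] [0.577 0.235 0.154]
scene punch_mid 0.63 [217. 166.   9.  44.] 303 [0.456 0.188 0.1  ] [0.447 0.183 0.028] [0.473 0.236 0.154]
scene punch_mid 0.57 [212. 140.  14.  25.] 179 [0.497 0.257 0.136] [0.491 0.253 0.052] [0.542 0.334 0.163]
side clamp_fixture 0.88 [266. 103.  64.  95.] 2694 [ 0.432 -0.036  0.026] [ 0.382 -0.209  0.003] [0.498 0.041 0.111]
side clamp_fixture_arm 0.62 [299. 105.  21.  44.] 306 [ 0.416 -0.168  0.093] [ 0.403 -0.377 -0.001] [ 0.432 -0.057  0.121]
side lever_grip 0.62 [302. 103.  17.  47.] 287 [ 0.416 -0.17   0.0
[... 574 characters left out ...]
0.336 0.126]
{'t': 0.8, 'qpos': array([-1.05620582e-01,  4.90827285e-01,  1.55890813e+00, -2.70175083e-05,
        1.09169266e+00, -1.05585790e-01]), 'dq': array([ 0.00027284,  0.00012737,  0.00055152,  0.00200029, -0.0002778 ,
       -0.00093923]), 'effort': array([-1.49313488e-03, -6.12414837e+01, -2.58421862e+01,  6.91863801e-02,
        4.43746406e-02, -7.09369033e-05]), 'tcp_pos': array([6.25019239e-01, 3.89796267e-07, 1.78403335e-01]), 'eef_rot': array([7.07114677e-01, 7.07098881e-01, 4.24084644e-05, 7.15351954e-05]), 'wrist_force': array([ 0.47801854, -0.17864059,  0.9786012 ]), 'moment': array([-0.00372221, -0.00627801, -0.01216091]), 'grasp_force': 0.0, 'width': 0.09502364969402022}
```

View pics/scene0.png

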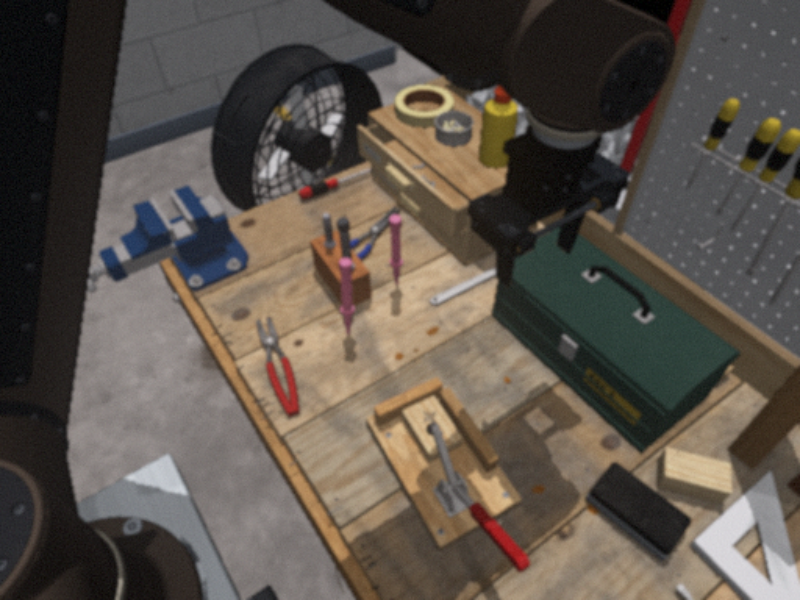

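View pics/side0.png

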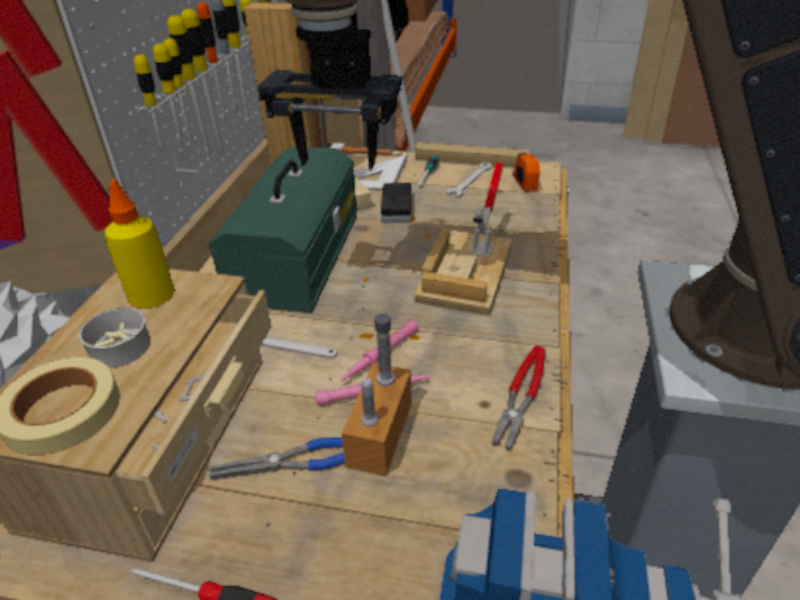

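Run:
```python
from h import *
for n in ['scene','side']:
    f=np.load(n+'.npz'); C=cloud(n,f['d']); im=f['im'].astype(int)
    box=(C[...,0]>.33)&(C[...,0]<.52)&(C[...,1]>-.2)&(C[...,1]<.08)&(f['d']>0)
    for lo,hi in [(.012,.024),(.035,.044),(.044,.053)]:
        P=C[box&(C[...,2]>lo)&(C[...,2]<hi)][:,:2]
        P=P[[np.sum(np.hypot(*(P-p).T)<.012)>8 for p in P]]
        print(n,lo,len(P),cv2.minAreaRect((P*1000).astype(np.float32)),np.median(P,0))
    red=(im[...,0]>110)&(im[...,1]<60)&(im[...,2]<70)
    P=C[red&(f['d']>0)&(C[...,0]>.36)&(C[...,0]<.5)&(C[...,1]>-.3)&(C[...,1]<-.05)&(C[...,2]>.05)]
    P=P[np.argsort(P[:,1])]; c=P.mean(0); d=np.linalg.svd(P-c)[2][0]
    s=(P-c)@d
    print('red',len(P),c,d,c+d*np.percentile(s,1),c+d*np.percentile(s,99))
    b=(C[...,2]>.066)&(C[...,2]<.2)&(C[...,0]>.43)&(C[...,0]<.57)&(C[...,1]>.2)&(C[...,1]<.4)
    for y0,y1 in[(.235,.29),(.31,.36)]:
        P=C[b&(C[...,1]>y0)&(C[...,1]<y1)]; print('punch',len(P),np.median(P,0),P[:,2].max())
```

```text
scene 0.012 3187 ((439.0252685546875, -63.473182678222656), (200.79554748535156, 120.94073486328125), 84.01097869873047) [ 0.41301569 -0.09824001]
scene 0.035 878 ((449.861083984375, -50.45448303222656), (96.89505767822266, 159.473876953125), 2.9005205631256104) [ 0.45412027 -0.02399829]
scene 0.044 789 ((451.8614807128906, -46.77323913574219), (100.673095703125, 164.43002319335938), 2.8276424407958984) [ 0.4812852  -0.01940285]
red 262 [ 0.40811438 -0.21576228  0.11084874] [ 0.09262343  0.90063055 -0.42460042] [ 0.40535752 -0.24256882  0.12348662] [ 0.41144755 -0.18335192  0.09556894]
punch 195 [0.49682699 0.25647435 0.13492697] 0.16357696465000948
punch 111 [0.50077658 0.32147368 0.09488173] 0.12686389237561554
side 0.012 1107 ((439.7302551269531, -61.44099426269531), (205.83839416503906, 118.38579559326172), 83.0523452758789) [ 0.41771518 -0.06978284]
side 0.035 462 ((446.63214111328125, -16.60668182373047), (97.75741577148438, 99.90989685058594), 84.27993774414062) [ 0.45267112 -0.01677181]
side 0.044 387 ((447.54736328125, -39.85662078857422), (144.16485595703125, 105.04438781738281), 84.57783508300781) [0.48268938 0.01364454]
red 127 [ 0.40989969 -0.19584356  0.10046092] [ 0.09838837  0.89157425 -0.4420578 ] [ 0.40528309 -0.23767822  0.12120327] [ 0.41433018 -0.15569537  0.08055476]
punch 409 [0.50055411 0.26831232 0.1210411 ] 0.16315806270207517
punch 220 [0.50501352 0.33115243 0.09688365] 0.12651403298177397
```

Call:
{"method": "step_arm", "body": {"moves": [[0,0,0,-0.05,-0.0,0.06,100],[0,0,0,-0.06,-0.02,0.06,100],[0,0,0,-0.06,-0.03,0.06,100],[0,0,0,-0.01,-0.03,0.0,100],[0,0,0,0,0,0,100]]}}

```text
t: 1.42
tcp_pos: [0.4898, -0.0663, 0.3118]
eef_rot: [0.708, 0.706, 0.0, 0.001]
wrist_force: [-0.4, -1.2, -0.0]
width: 0.0951
grasp_force: 0.0
```

Run:
```python
from h import *
n='wrist'
im,d=manip.read_camera(n); np.savez('w1.npz',im=im,d=d); C=cloud(n,d)
o=manip.observe(); print(o['tcp_pos'])
for k in ['lever_grip','lever_hinge','mark_centre','clamp_fixture']:
    for m in manip.masks_of(n,k)[:2]:
        M=m['mask']&(d>0); P=C[M]; print(k,round(m['confidence'],2),m['box'],np.median(P,0),np.percentile(P,[2,98],axis=0))
box=(C[...,0]>.33)&(C[...,0]<.53)&(C[...,1]>-.2)&(C[...,1]<.08)&(d>0)
P=C[box&(C[...,2]>.012)&(C[...,2]<.024)][:,:2]; print(cv2.minAreaRect((P*1000).astype(np.float32)))
red=(im[...,0]>100)&(im[...,1]<60)&(im[...,2]<70)&(d>0)
P=C[red&(C[...,2]>.05)]; c=P.mean(0); dd=np.linalg.svd(P-c)[2][0]; s=(P-c)@dd
print(len(P),c,dd,c+dd*np.percentile(s,1),c+dd*np.percentile(s,99))
print(cam(n)[1],-cam(n)[1].T@cam(n)[2])
cv2.imwrite('pics/w1.png',cv2.resize(im[:,:,::-1],(800,600)))
```

```text
[ 0.49018616 -0.06555679  0.31128089]
lever_grip 0.93 [199.3, 161.2, 15.5, 115.3] [ 0.41552009 -0.16160024  0.09551759] [[ 0.40329296 -0.22513185  0.05862208]
 [ 0.42802999 -0.06038119  0.12140959]]
lever_hinge 0.6 [192.9, 86.5, 79.4, 190.8] [ 0.4366704  -0.05963531  0.01908453] [[ 0.37985396 -0.20460864  0.01556886]
 [ 0.49953257  0.03205113  0.11013074]]
clamp_fixture 0.86 [189.5, 83.9, 86.2, 194.2] [ 0.43704671 -0.05940177  0.01918445] [[ 0.38056639 -0.20355729  0.01599085]
 [ 0.49950832  0.03226138  0.11050912]]
clamp_fixture 0.55 [202.8, 158.0, 14.5, 115.6] [ 0.41525962 -0.16717088  0.09533323] [[ 0.4026731  -0.22414583  0.0614115 ]
 [ 0.42790064 -0.06094389  0.12145067]]
((439.22979736328125, -63.82630920410156), (200.30540466308594, 119.96660614013672), 83.96044921875)
502 [ 0.41148787 -0.19228162  0.09727027] [-0.13134517 -0.95794519  0.25512637] [ 0.41677859 -0.15369463  0.08699352] [ 0.4063995  -0.22939287  0.10715399]
[[ 9.99999780e-01  3.22663229e-04 -5.80031312e-04]
 [ 4.70254635e-04 -9.61136483e-01  2.76073251e-01]
 [-4.68410568e-04 -2.76073463e-01 -9.61136423e-01]] [0.48951938 0.01361387 0.51688013]
```

View pics/w1.png

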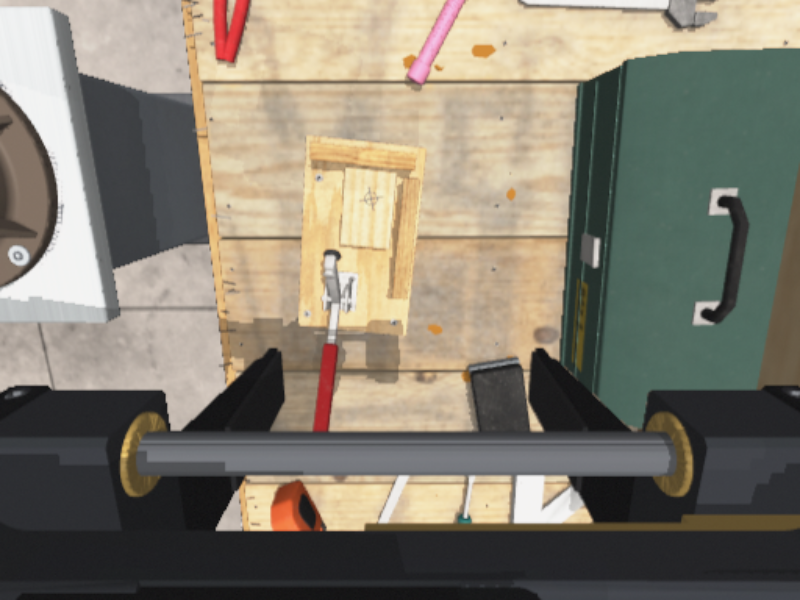

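Call:
{"method": "step_arm", "body": {"moves": [[0,0,-6,-0.03,-0.05,-0.04,60],[0,0,0,-0.03,-0.05,-0.05,60],[0,0,0,-0.021,-0.053,-0.05,60],[0,0,0,0,0,0,60],[0,0,0,0,0,0,60]]}}

```text
t: 2.3
tcp_pos: [0.4227, -0.1934, 0.194]
eef_rot: [0.743, 0.669, 0.0, -0.0]
wrist_force: [-0.2, 0.1, -0.3]
width: 0.0578
grasp_force: 0.0
```

Run:
```python
from h import *
n='wrist'
im,d=manip.read_camera(n); C=cloud(n,d)
o=manip.observe(); print(o['tcp_pos'],o['eef_rot'],o['qpos'])
red=(im[...,0]>100)&(im[...,1]<60)&(im[...,2]<70)&(d>0)
P=C[red&(C[...,2]>.05)&(C[...,0]>.36)&(C[...,0]<.5)]; c=P.mean(0); dd=np.linalg.svd(P-c)[2][0]; s=(P-c)@dd
print(len(P),c,dd,c+dd*np.percentile(s,1),c+dd*np.percentile(s,99))
cv2.imwrite('pics/w2.png',cv2.resize(im[:,:,::-1],(640,480)))
```

```text
[ 0.42293995 -0.19315516  0.19438499] [7.42851516e-01 6.69456056e-01 2.19863549e-04 4.07613760e-04] [-5.70760644e-01  2.43886645e-01  1.91409728e+00  2.51748263e-04
  9.82706479e-01 -4.67056695e-01]
901 [ 0.41018436 -0.20035411  0.10323209] [-0.09334461 -0.89201551  0.44226136] [ 0.41480476 -0.15620087  0.08134091] [ 0.40590063 -0.2412901   0.12352815]
```

View pics/w2.png

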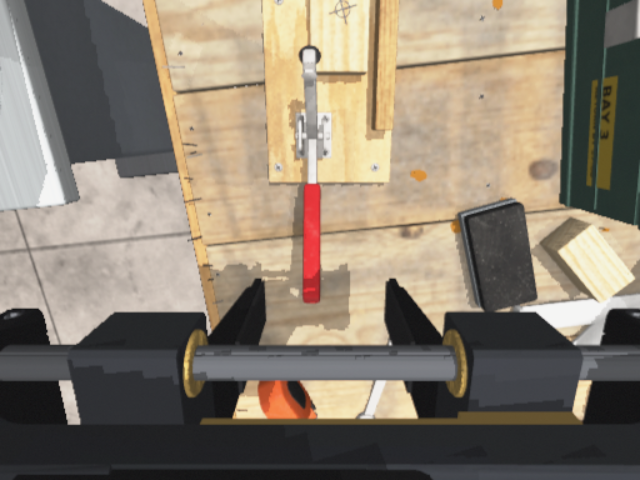

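Call:
{"method": "step_arm", "body": {"moves": [[0,0,0,-0.015,-0.026,-0.01,60],[0,0,0,0,0,-0.04,60],[0,0,0,0,0,-0.04,60],[0,0,0,0,0,-0.022,60],[0,0,0,0,0,0,60]]}}

```text
t: 2.98
tcp_pos: [0.4076, -0.2187, 0.0815]
eef_rot: [0.743, 0.67, -0.0, -0.001]
wrist_force: [0.4, -0.7, 0.1]
width: 0.0567
grasp_force: 0.0
```

Call:
{"method": "step_arm", "body": {"moves": [[0,0,0,0,0,0,0],[0,0,0,0,0,0,0],[0,0,0,0,0,0,0],[0,0,0,0,0,0,0]], "newtons": 15}}

```text
t: 3.48
tcp_pos: [0.4072, -0.2198, 0.0822]
eef_rot: [0.743, 0.669, 0.0, 0.0]
wrist_force: [0.1, 0.6, 0.4]
width: 0.0225
grasp_force: 0.0
```

Call:
{"method": "step_arm", "body": {"moves": [[0,0,0,0,0,0,0],[0,0,0,0,0,0,0],[0,0,0,0,0,0,0]]}}

```text
t: 3.85
tcp_pos: [0.407, -0.2197, 0.0818]
eef_rot: [0.743, 0.669, 0.0, -0.0]
wrist_force: [-0.2, -0.2, 1.3]
width: 0.0004
grasp_force: 0.1
```

Call:
{"method": "step_arm", "body": {"moves": [[0,0,0,0.001,0.0055,0.009,0],[0,0,0,0.0005,0.0052,0.009,0],[0,0,0,0.0008,0.007,0.008,0],[0,0,0,0.0007,0.007,0.008,0]]}}

```text
t: 4.35
tcp_pos: [0.4102, -0.1944, 0.1166]
eef_rot: [0.743, 0.669, 0.0, 0.0]
wrist_force: [0.4, 0.5, 0.3]
width: 0.0004
grasp_force: 0.0
```

```bash
python3 - <<'E'
from h import *
for n in ['wrist','side','scene']:
    im,d=manip.read_camera(n); C=cloud(n,d)
    red=(im[...,0]>100)&(im[...,1]<60)&(im[...,2]<70)&(d>0)
    P=C[red&(C[...,2]>.04)&(C[...,0]>.36)&(C[...,0]<.5)&(C[...,1]<-.1)&(C[...,1]>-.3)]; c=P.mean(0); dd=np.linalg.svd(P-c)[2][0]; s=(P-c)@dd
    print(n,len(P),c,dd,c+dd*np.percentile(s,1),c+dd*np.percentile(s,99))
    if n!='side': cv2.imwrite('pics/%s3.png'%n,cv2.resize(im[:,:,::-1],(640,480)))
E
cd pics; python3 -c "
import cv2,numpy as np
a=cv2.imread('wrist3.png');b=cv2.imread('scene3.png')
cv2.imwrite('c3.png',np.hstack([cv2.resize(a,(400,300)),cv2.resize(b[300:480,300:540],(400,300))]))"
```

```text
wrist 897 [ 0.41208203 -0.17751015  0.09650181] [-0.04955332 -0.34588391  0.93696787] [ 0.41321563 -0.1695976   0.07506744] [ 0.40729821 -0.21090139  0.18695561]
side 127 [ 0.40995921 -0.19528526  0.09860963] [-0.10094009 -0.89715294  0.43003222] [ 0.41440517 -0.15576971  0.07966864] [ 0.4052377  -0.2372499   0.11872453]
scene 294 [ 0.40574081 -0.21634166  0.11032015] [ 0.15343182  0.77720011 -0.61026114] [ 0.40082289 -0.24125312  0.12988075] [ 0.41329277 -0.17808766  0.08028293]
```

View pics/c3.png

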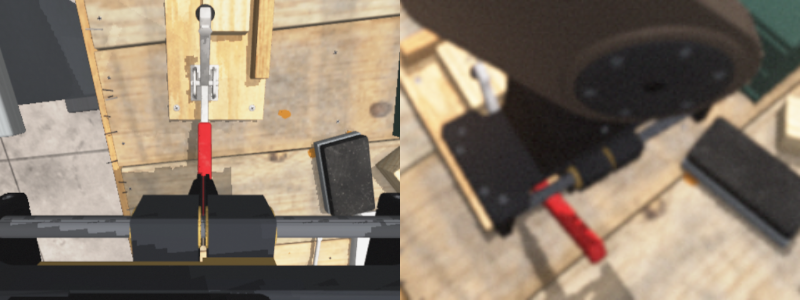

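Run:
```python
from h import *
n='wrist'; o=manip.observe(); T=o['tcp_pos']; print(T,o['width'],o['grasp_force'])
im,d=manip.read_camera(n); C=cloud(n,d)
print('proj tcp',proj(n,T))
for v in range(200,270,6): print(v,np.round(C[v,256:266:3],3).tolist(),im[v,260])
cv2.imwrite('pics/w4.png',cv2.resize(im[150:300,190:340][:,:,::-1],(600,600),interpolation=cv2.INTER_NEAREST))
```

```text
[ 0.41032316 -0.19471267  0.1163092 ] 0.0005587588018186602 0.0
proj tcp (np.float64(261.50833917335507), np.float64(219.0998172040107))
200 [[0.407, -0.187, 0.094], [0.409, -0.187, 0.094], [0.412, -0.187, 0.094], [0.414, -0.187, 0.096]] [238  78  79]
206 [[0.407, -0.191, 0.096], [0.409, -0.191, 0.096], [0.411, -0.191, 0.097], [0.413, -0.191, 0.097]] [234  70  72]
212 [[0.406, -0.195, 0.098], [0.408, -0.195, 0.099], [0.411, -0.196, 0.098], [0.413, -0.196, 0.099]] [235  60  64]
218 [[0.406, -0.199, 0.1], [0.408, -0.2, 0.1], [0.41, -0.2, 0.099], [0.413, -0.2, 0.101]] [239  58  64]
224 [[0.408, -0.183, 0.154], [0.408, -0.204, 0.102], [0.41, -0.204, 0.103], [0.413, -0.183, 0.155]] [215  51  56]
230 [[0.408, -0.183, 0.164], [0.41, -0.184, 0.161], [0.411, -0.184, 0.161], [0.413, -0.183, 0.164]] [103  37  39]
236 [[0.408, -0.183, 0.173], [0.41, -0.185, 0.167], [0.411, -0.185, 0.168], [0.413, -0.183, 0.172]] [102  37  37]
242 [[0.408, -0.183, 0.179], [0.41, -0.184, 0.177], [0.411, -0.185, 0.176], [0.413, -0.183, 0.18]] [102  36  36]
248 [[0.408, -0.184, 0.185], [0.41, -0.184, 0.184], [0.411, -0.185, 0.183], [0.413, -0.183, 0.187]] [104  37  38]
254 [[0.408, -0.184, 0.19], [0.41, -0.185, 0.189], [0.411, -0.185, 0.189], [0.414, -0.162, 0.234]] [104  39  40]
260 [[0.408, -0.184, 0.196], [0.41, -0.186, 0.194], [0.411, -0.185, 0.195], [0.414, -0.164, 0.235]] [101  36  37]
266 [[0.411, -0.161, 0.243], [0.409, -0.189, 0.194], [0.411, -0.185, 0.201], [0.414, -0.161, 0.243]] [101  34  36]
```

View pics/w4.png

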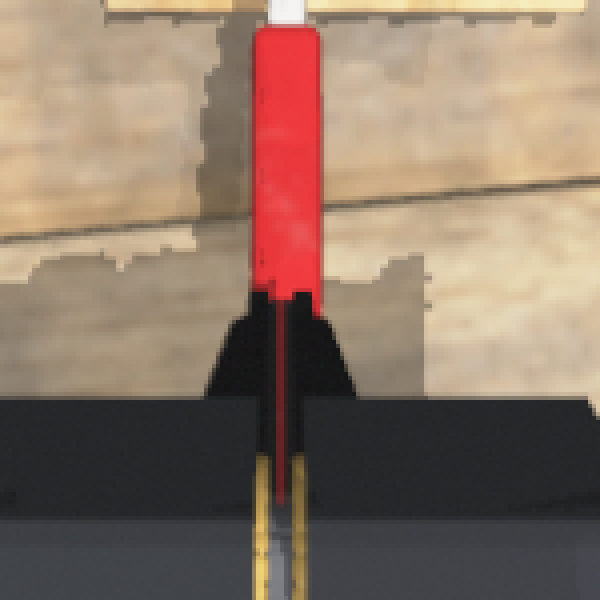

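Run:
```python
from h import *
f=np.load('side.npz'); C=cloud('side',f['d']); d=f['d']
b=(C[...,0]>.5)&(C[...,0]<.75)&(abs(C[...,1])<.06)&(C[...,2]>.12)&(C[...,2]<.5)&(d>0)
for lo in np.arange(.13,.34,.01):
    P=C[b&(C[...,2]>=lo)&(C[...,2]<lo+.01)]
    if len(P): print(round(lo,3),len(P),np.round(P.min(0),3),np.round(P.max(0),3))
v,u=np.nonzero(b&(C[...,2]<.23)); print(u.min(),u.max(),v.min(),v.max())
print(proj('side',[.625+.0475,0,.178]),proj('side',[.625-.0475,0,.178]))
im=f['im']; cv2.imwrite('pics/s5.png',cv2.resize(im[20:130,150:270][:,:,::-1],(600,550),interpolation=cv2.INTER_NEAREST))
```

```text
0.13 416 [ 0.675 -0.06   0.13 ] [0.75 0.06 0.14]
0.14 383 [ 0.689 -0.06   0.14 ] [0.75 0.06 0.15]
0.15 20 [ 0.729 -0.022  0.15 ] [ 0.739 -0.009  0.16 ]
0.16 34 [ 0.729 -0.056  0.16 ] [ 0.738 -0.011  0.17 ]
0.17 19 [ 0.729 -0.058  0.17 ] [ 0.737 -0.025  0.173]
0.21 26 [ 0.573 -0.011  0.214] [0.677 0.016 0.22 ]
0.22 44 [ 0.571 -0.011  0.221] [0.68  0.015 0.23 ]
0.23 48 [ 0.57  -0.011  0.23 ] [0.681 0.015 0.24 ]
0.24 59 [ 0.568 -0.01   0.24 ] [0.683 0.014 0.25 ]
0.25 62 [ 0.568 -0.006  0.25 ] [0.682 0.015 0.26 ]
0.26 74 [ 0.566 -0.009  0.26 ] [0.684 0.016 0.27 ]
0.27 74 [ 0.565 -0.013  0.27 ] [0.686 0.014 0.28 ]
0.28 58 [ 0.558 -0.009  0.28 ] [0.687 0.016 0.29 ]
0.29 114 [ 0.543 -0.031  0.29 ] [0.707 0.037 0.3  ]
0.3 406 [ 0.543 -0.032  0.3  ] [0.708 0.038 0.31 ]
0.31 303 [ 0.537 -0.032  0.31 ] [0.712 0.039 0.32 ]
0.32 360 [ 0.535 -0.025  0.32 ] [0.714 0.038 0.33 ]
0.33 749 [ 0.535 -0.033  0.33 ] [0.715 0.038 0.34 ]
159 240 96 153
(np.float64(197.52416582477352), np.float64(118.29183201264573)) (np.float64(237.29094841405274), np.float64(121.39020297733718))
```

View pics/s5.png

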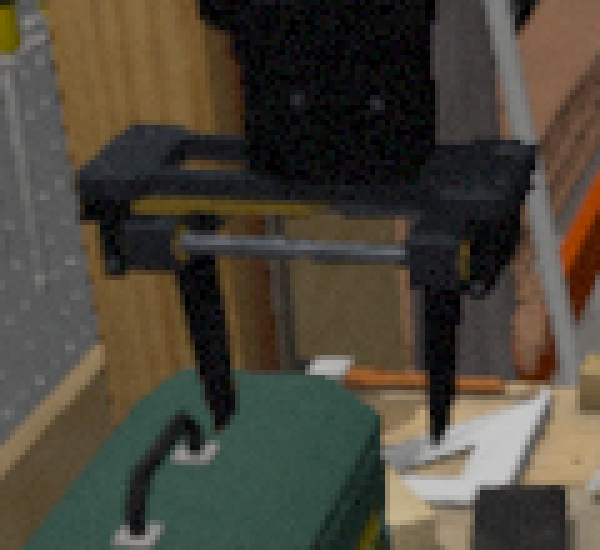

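Call:
{"method": "step_arm", "body": {"moves": [[0,0,0,-0.0025,-0.0245,0,50],[0,0,0,0,0,0,50],[0,0,0,0,0,0,50],[0,0,0,0,0,-0.036,50],[0,0,0,0,0,-0.036,50]]}}

```text
t: 5.18
tcp_pos: [0.4078, -0.2191, 0.0432]
eef_rot: [0.743, 0.669, 0.0, 0.001]
wrist_force: [1.3, -0.5, -0.3]
width: 0.0447
grasp_force: 0.0
```

Call:
{"method": "step_arm", "body": {"moves": [[0,0,0,0,0,0,0],[0,0,0,0,0,0,0],[0,0,0,0,0,0,0],[0,0,0,0,0,0,0],[0,0,0,0,0,0,0]]}}

```text
t: 5.8
tcp_pos: [0.409, -0.22, 0.0447]
eef_rot: [0.743, 0.669, 0.001, 0.002]
wrist_force: [6.5, 2.2, 0.2]
width: 0.0136
grasp_force: 15.0
```

Call:
{"method": "step_arm", "body": {"moves": [[0,0,0,0.002,0.0055,0.009,0],[0,0,0,0.0015,0.0052,0.009,0],[0,0,0,0.0008,0.007,0.008,0],[0,0,0,0.0007,0.007,0.008,0]], "newtons": 20}}

```text
t: 6.3
tcp_pos: [0.4117, -0.1936, 0.0782]
eef_rot: [0.743, 0.669, -0.0, -0.001]
wrist_force: [-3.4, 3.0, -7.8]
width: 0.0137
grasp_force: 20.0
```

Call:
{"method": "step_arm", "body": {"moves": [[0,0,0,0.0007,0.008,0.007,0],[0,0,0,0.0008,0.009,0.006,0],[0,0,0,0.0009,0.0085,0.0048,0],[0,0,0,0.0009,0.0085,0.004,0]]}}

```text
t: 6.8
tcp_pos: [0.4153, -0.1601, 0.1]
eef_rot: [0.743, 0.669, -0.0, -0.0]
wrist_force: [-5.2, -1.2, -5.7]
width: 0.0142
grasp_force: 20.0
```

Call:
{"method": "step_arm", "body": {"moves": [[0,0,0,0.0005,0.006,0.0023,0],[0,0,0,0.0005,0.006,0.0018,0],[0,0,0,0.0005,0.006,0.0014,0],[0,0,0,0,0,0,0]]}}

```text
t: 7.3
tcp_pos: [0.4172, -0.1423, 0.1058]
eef_rot: [0.743, 0.669, -0.0, 0.0]
wrist_force: [-4.6, -0.1, 0.9]
width: 0.0137
grasp_force: 20.0
```

Call:
{"method": "step_arm", "body": {"moves": [[0,0,0,0,0.003,0.0005,0],[0,0,0,0,0.003,0.0005,0],[0,0,0,0,0,0,0]]}}

```text
t: 7.68
tcp_pos: [0.4179, -0.1368, 0.1069]
eef_rot: [0.743, 0.669, 0.0, 0.001]
wrist_force: [-3.4, -2.9, 5.9]
width: 0.0142
grasp_force: 20.0
```

Call:
{"method": "step_arm", "body": {"moves": [[0,0,0,0,0.003,0,0],[0,0,0,0,0.002,0,0],[0,0,0,0,0,0,0]]}}

```text
t: 8.05
tcp_pos: [0.4184, -0.1324, 0.1072]
eef_rot: [0.743, 0.669, 0.0, 0.002]
wrist_force: [-3.7, -3.4, 12.2]
width: 0.0138
grasp_force: 20.0
```

Run:
```python
from h import *
o=manip.observe(); print(o['tcp_pos'],o['wrist_force'],o['moment'])
for n in ['side','scene']:
    im,d=manip.read_camera(n); C=cloud(n,d)
    red=(im[...,0]>90)&(im[...,1]<60)&(im[...,2]<70)&(d>0)
    P=C[red&(C[...,2]>.08)&(C[...,0]>.36)&(C[...,0]<.5)&(C[...,1]<-.08)&(C[...,1]>-.2)]
    if len(P)<10: print(n,len(P)); continue
    c=P.mean(0); dd=np.linalg.svd(P-c)[2][0]; s=(P-c)@dd
    print(n,len(P),c,dd,c+dd*np.percentile(s,1),c+dd*np.percentile(s,99))
    if n=='side': cv2.imwrite('pics/side6.png',cv2.resize(im[80:200,230:350][:,:,::-1],(600,600)))
```

```text
[ 0.41841044 -0.13238797  0.10724689] [-3.72303186 -3.44830941 12.17826462] [-0.99660233  0.89748579  0.02999036]
side 156 [ 0.41900263 -0.12801037  0.15136691] [-0.15823041 -0.0336422  -0.98682893] [ 0.45671303 -0.11999256  0.38655376] [ 0.41136815 -0.12963358  0.10375327]
scene 50 [ 0.4112994  -0.14821564  0.16533123] [ 0.01925556  0.25336564 -0.96717893] [ 0.41005112 -0.1646406   0.22803066] [ 0.41236829 -0.1341511   0.11164231]
```

View pics/side6.png

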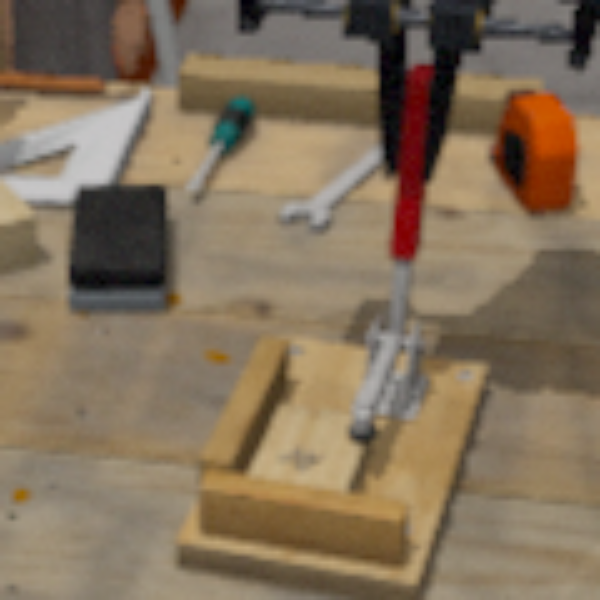

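Run:
```python
from h import *
c0=np.array([.4392,-.0635]); a=np.radians(-6); ex=np.array([np.cos(a),np.sin(a)]); ey=np.array([-np.sin(a),np.cos(a)])
for n in ['side','wrist']:
    im,d=manip.read_camera(n); C=cloud(n,d); q=C[...,:2]-c0; X=q@ex; Y=q@ey; Z=C[...,2]
    for y0 in np.arange(-.1,.05,.01):
        m=(d>0)&(abs(X+.015)<.006)&(Y>y0)&(Y<y0+.01)&(Z>.03)&(Z<.22)
        if m.sum()>2: print(n,round(y0,3),m.sum(),np.round(np.percentile(Z[m],[50,95]),4))
    if n=='side':
        red=(im[...,0]>90)&(im[...,1]<60)&(im[...,2]<70)&(d>0)&(abs(X+.015)<.02)&(Y<-.03)&(Y>-.12)&(Z>.09)&(Z<.21)
        print('red',Z[red].max(),np.percentile(Y[red],[5,50,95]), np.polyfit(Z[red],Y[red],1))
```

```text
side -0.09 5 [0.1941 0.1942]
side -0.08 55 [0.1731 0.1924]
side -0.07 82 [0.1336 0.16  ]
side -0.06 80 [0.091  0.1249]
side -0.05 10 [0.0581 0.0652]
side -0.04 10 [0.0585 0.0605]
side -0.03 8 [0.0587 0.0606]
side -0.02 8 [0.0584 0.0593]
side -0.01 10 [0.0587 0.0605]
side -0.0 8 [0.0593 0.0602]
side 0.01 10 [0.0614 0.063 ]
side 0.02 32 [0.0489 0.0635]
side 0.03 18 [0.0456 0.06  ]
side 0.04 6 [0.0393 0.0412]
side 0.05 9 [0.0396 0.0405]
red 0.19910486018663234 [-0.07893511 -0.06685794 -0.05706656] [-0.21215912 -0.03660872]
wrist -0.1 49 [0.1908 0.1919]
wrist -0.09 448 [0.1936 0.1947]
wrist -0.08 656 [0.1652 0.1748]
wrist -0.07 759 [0.1342 0.1514]
wrist -0.06 358 [0.0823 0.1082]
wrist -0.05 129 [0.0594 0.0605]
wrist -0.04 132 [0.0594 0.0605]
wrist -0.03 132 [0.0596 0.0608]
wrist -0.02 131 [0.0597 0.0607]
wrist -0.01 148 [0.0598 0.061 ]
wrist -0.0 166 [0.0597 0.061 ]
wrist 0.01 197 [0.0606 0.064 ]
wrist 0.02 172 [0.0602 0.0638]
wrist 0.03 115 [0.0399 0.0412]
wrist 0.04 129 [0.04   0.0413]
wrist 0.05 132 [0.04   0.0412]
```

Call:
{"method": "step_arm", "body": {"moves": [[0,0,0,0,0,0,50],[0,0,0,0,0,0,50],[0,0,0,0,0,0,50],[0,0,0,0,0,0.05,50],[0,0,0,0,0,0.06,50]]}}

```text
t: 8.88
tcp_pos: [0.4169, -0.1315, 0.2168]
eef_rot: [0.743, 0.669, -0.0, -0.001]
wrist_force: [0.6, -0.3, 0.4]
width: 0.0473
grasp_force: 0.0
```

Call:
{"method": "step_arm", "body": {"moves": [[0,0,0,0.015,0.05,0.05,60],[0,0,0,0.015,0.06,0.03,60],[0,0,0,0.015,0.06,0.01,60],[0,0,0,0.02,0.06,0.0,60],[0,0,0,0.02,0.06,0.0,60]]}}

```text
t: 9.5
tcp_pos: [0.4988, 0.1466, 0.2968]
eef_rot: [0.743, 0.669, 0.0, 0.0]
wrist_force: [0.5, -1.0, -0.6]
width: 0.0568
grasp_force: 0.0
```

Call:
{"method": "step_arm", "body": {"moves": [[0,0,0,0.01,0.05,0,60],[0,0,0,0,0.03,0,60],[0,0,0,0,0,0,60]]}}

```text
t: 9.88
tcp_pos: [0.5082, 0.2261, 0.296]
eef_rot: [0.742, 0.67, -0.0, -0.0]
wrist_force: [1.3, -0.3, 0.0]
width: 0.0571
grasp_force: 0.0
```

Run:
```python
from h import *
f=np.load('w1.npz')
o=manip.observe(); print(o['tcp_pos'],o['eef_rot'])
n='wrist'; im,d=manip.read_camera(n); C=cloud(n,d); np.savez('w7.npz',C=C,im=im,d=d)
for k in ['punch_mid','pin_punch_mid','punch_stand']:
    for m in manip.masks_of(n,k)[:3]:
        M=m['mask']&(d>0); P=C[M]; print(k,round(m['confidence'],2),m['box'],np.median(P,0),np.percentile(P,[2,98],axis=0).tolist())
b=(C[...,0]>.43)&(C[...,0]<.57)&(C[...,1]>.2)&(C[...,1]<.4)&(d>0)
P=C[b&(C[...,2]>.155)&(C[...,2]<.17)]; print('cap',len(P),cv2.minEnclosingCircle((P[:,:2]*1000).astype(np.float32)),np.median(P,0))
P=C[b&(C[...,2]>.057)&(C[...,2]<.067)]; print('stand',cv2.minAreaRect((P[:,:2]*1000).astype(np.float32)))
P=C[b&(C[...,2]>.119)&(C[...,2]<.13)&(C[...,1]>.3)]; print('pin',len(P),P.mean(0) if len(P) else '')
for nn in ['scene','side']:
    manip.read_camera(nn)
    for t in ['lever_grip','clamp_fixture_arm']:
        for m in manip.search_frame(nn,t)[:1]: print(nn,t,m)
cv2.imwrite('pics/w7.png',cv2.resize(im[:,:,::-1],(640,480)))
```

```text
[0.50815122 0.22613133 0.29596887] [ 7.42233478e-01  6.70141228e-01 -3.47462973e-04 -2.78783817e-04]
punch_mid 0.94 [232.8, 125.7, 83.9, 52.7] [0.54214645 0.23415487 0.01701791] [[0.4694575983784001, 0.19925084740572147, 0.010851846678679868], [0.593397771249051, 0.2618446898502503, 0.021379894624168422]]
punch_mid 0.88 [260.2, 164.4, 37.0, 71.2] [0.53000469 0.15057683 0.01700038] [[0.49582647174408234, 0.09477466498702038, 0.010851515937199725], [0.5613116577709253, 0.20306100988826675, 0.021715791447899566]]
punch_mid 0.78 [240.6, 128.3, 19.2, 27.4] [0.5006048  0.26318553 0.16107925] [[0.49016016906755966, 0.25224426040988174, 0.062239897849618454], [0.5090088347398068, 0.26970647392256686, 0.163471079994703]]
pin_punch_mid 0.51 [244.3, 84.0, 14.0, 15.4] [0.50554113 0.32183459 0.12275247] [[0.4967450005997069, 0.3156364200641056, 0.06564472931251217], [0.5125527607567772, 0.32932582951841116, 0.12658842866599485]]
punch_stand 0.58 [230.2, 76.1, 40.0, 80.0] [0.5039901  0.298015   0.06225591] [[0.4767704993839428, 0.23669615313464912, 0.0604313637738372], [0.5275179684803075, 0.3478396864207176, 0.06397564494291025]]
cap 219 ((499.9525146484375, 260.41815185546875), 9.31949520111084) [0.50034613 0.26086749 0.1619666 ]
stand ((502.1170349121094, 291.88177490234375), (116.21398162841797, 50.03374481201172), 86.23229217529297)
pin 97 [0.50439397 0.32381759 0.1245482 ]
scene lever_grip {'box': [266.6, 274.1, 43.5, 39.8], 'confidence': 0.89}
scene clamp_fixture_arm {'box': [267.0, 274.2, 42.5, 36.9], 'confidence': 0.61}
side lever_grip {'box': [298.0, 91.9, 18.6, 78.8], 'confidence': 0.96}
side clamp_fixture_arm {'box': [296.8, 92.8, 21.4, 75.2], 'confidence': 0.61}
```

View pics/w7.png

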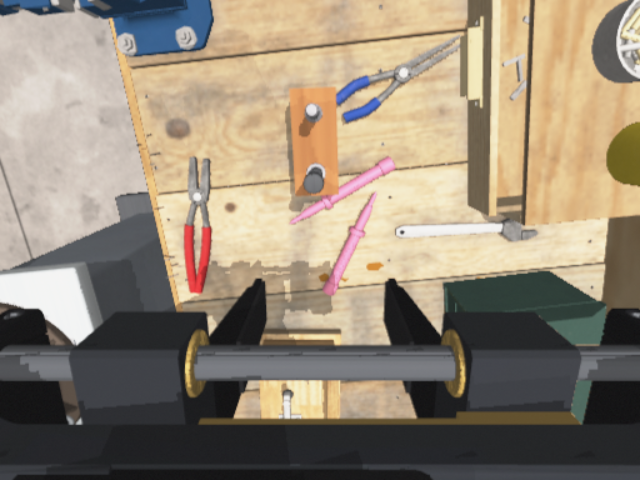

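Call:
{"method": "step_arm", "body": {"moves": [[0,0,0,-0.0082,0.0343,-0.03,60],[0,0,0,0,0,-0.055,60],[0,0,0,0,0,-0.055,60],[0,0,0,0,0,-0.05,60],[0,0,0,0,0,0,60]]}}

```text
t: 11.0
tcp_pos: [0.4988, 0.258, 0.1041]
eef_rot: [0.743, 0.669, -0.003, -0.001]
wrist_force: [-0.0, 0.2, 0.6]
width: 0.057
grasp_force: 0.0
```

Call:
{"method": "step_arm", "body": {"moves": [[0,0,0,0.001,0.002,0,60],[0,0,0,0,0,-0.02,60],[0,0,0,0,0,-0.021,60],[0,0,0,0,0,0,60]]}}

```text
t: 11.5
tcp_pos: [0.5019, 0.261, 0.0668]
eef_rot: [0.743, 0.669, 0.001, 0.0]
wrist_force: [0.5, 0.2, 1.1]
width: 0.0569
grasp_force: 0.0
```

Run:
```python
from h import *
from scipy.spatial.transform import Rotation as R
o=manip.observe(); print(o['tcp_pos'],o['eef_rot'],R.from_quat(o['eef_rot']).as_matrix()[:,2])
```

```text
[0.50187904 0.26095987 0.06678276] [7.43185442e-01 6.69085210e-01 5.73113554e-04 2.30670157e-04] [ 1.16053528e-03  4.24062200e-04 -9.99999237e-01]
```

Call:
{"method": "step_arm", "body": {"moves": [[0,0,0,-0.0018,-0.0008,-0.003,0],[0,0,0,0,0,0,0],[0,0,0,0,0,0,0],[0,0,0,0,0,0,0],[0,0,0,0,0,0,0]], "newtons": 45}}

```text
t: 12.12
tcp_pos: [0.4997, 0.26, 0.0628]
eef_rot: [0.743, 0.669, 0.0, 0.0]
wrist_force: [-0.3, 0.1, 1.9]
width: 0.0176
grasp_force: 45.0
```

Call:
{"method": "step_arm", "body": {"moves": [[0,0,0,0,0,0,0],[0,0,0,0,0,0,0]]}}

```text
t: 12.38
tcp_pos: [0.4997, 0.26, 0.0627]
eef_rot: [0.743, 0.669, 0.0, 0.0]
wrist_force: [0.6, -0.9, 3.2]
width: 0.0171
grasp_force: 45.0
```

Run:
```python
from h import *
o=manip.observe(); print(o['tcp_pos'],o['width'])
n='side'; im,d=manip.read_camera(n); C=cloud(n,d)
b=(abs(C[...,0]-.5)<.03)&(C[...,1]>.245)&(C[...,1]<.28)&(d>0)
for lo in np.arange(.064,.19,.007):
    P=C[b&(C[...,2]>=lo)&(C[...,2]<lo+.007)]
    if len(P): print(round(lo,3),len(P),np.round(P[:,0].min(),4),np.round(P[:,0].max(),4),np.round(P.mean(0),4))
cv2.imwrite('pics/s8.png',cv2.resize(im[150:250,200:300][:,:,::-1],(600,600),interpolation=cv2.INTER_CUBIC))
```

```text
[0.49966445 0.25997506 0.06274398] 0.017067764896332216
0.064 54 0.4816 0.5121 [0.5004 0.2684 0.0675]
0.071 22 0.495 0.5089 [0.5012 0.2682 0.0746]
0.078 18 0.4953 0.5086 [0.5012 0.2681 0.0812]
0.085 23 0.4949 0.5082 [0.501  0.2682 0.0882]
0.092 21 0.4961 0.5077 [0.5017 0.2687 0.0957]
0.099 43 0.487 0.5139 [0.5001 0.2684 0.1022]
0.106 49 0.4841 0.5156 [0.5001 0.2685 0.1099]
0.113 52 0.4836 0.517 [0.5002 0.269  0.1164]
0.12 62 0.4827 0.5186 [0.5002 0.2693 0.1236]
0.127 61 0.4822 0.5187 [0.4995 0.2693 0.1308]
0.134 68 0.481 0.5195 [0.4993 0.2688 0.1377]
0.141 59 0.4808 0.5214 [0.4992 0.2706 0.1446]
0.148 72 0.4807 0.5206 [0.5012 0.2706 0.1516]
0.155 69 0.481 0.522 [0.5038 0.2698 0.1586]
0.162 25 0.5045 0.5198 [0.513  0.267  0.1649]
0.169 12 0.4702 0.5148 [0.5049 0.2638 0.1725]
0.176 11 0.5094 0.5124 [0.511  0.2594 0.1792]
0.183 9 0.4701 0.5125 [0.5072 0.2691 0.1867]
```

View pics/s8.png

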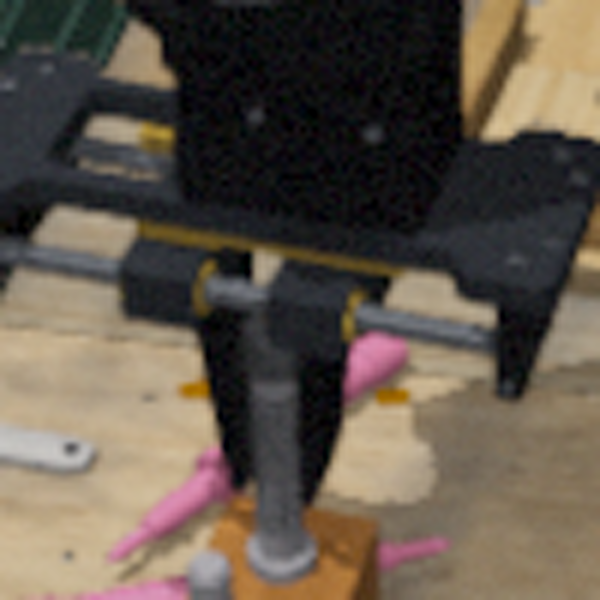

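Call:
{"method": "step_arm", "body": {"moves": [[0,0,0,0,0,0,40],[0,0,0,0,0,0,40],[0,0,0,0.0003,0.0003,-0.005,40],[0,0,0,0,0,0,40]]}}

```text
t: 12.92
tcp_pos: [0.4995, 0.2601, 0.057]
eef_rot: [0.743, 0.669, -0.0, -0.0]
wrist_force: [1.0, 0.1, -0.3]
width: 0.0378
grasp_force: 0.0
```

Call:
{"method": "step_arm", "body": {"moves": [[0,0,0,0,0,0,0],[0,0,0,0,0,0,0],[0,0,0,0,0,0,0],[0,0,0,0,0,0,0],[0,0,0,0,0,0,0]], "newtons": 30}}

```text
t: 13.55
tcp_pos: [0.4999, 0.2602, 0.0577]
eef_rot: [0.743, 0.669, 0.0, 0.0]
wrist_force: [0.5, -0.2, 0.5]
width: 0.0175
grasp_force: 30.0
```

Call:
{"method": "step_arm", "body": {"moves": [[0,0,0,0,0,0,40],[0,0,0,0,0,0,40],[0,0,0,0.0001,0.0002,0.02,40],[0,0,0,0,0,0.021,40],[0,0,0,0,0,0,40]]}}

```text
t: 14.18
tcp_pos: [0.5005, 0.2607, 0.0996]
eef_rot: [0.743, 0.669, 0.001, 0.0]
wrist_force: [0.1, 0.4, -0.2]
width: 0.0382
grasp_force: 0.0
```

Call:
{"method": "step_arm", "body": {"moves": [[0,0,0,0,0,0,0],[0,0,0,0,0,0,0],[0,0,0,0,0,0,0],[0,0,0,0,0,0,0],[0,0,0,0,0,0,0]], "newtons": 40}}

```text
t: 14.8
tcp_pos: [0.4998, 0.2604, 0.0984]
eef_rot: [0.743, 0.669, -0.0, -0.0]
wrist_force: [-0.6, 0.2, -0.1]
width: 0.0181
grasp_force: 40.0
```

Run:
```python
from h import *
o=manip.observe(); print(o['tcp_pos'],o['width'],o['grasp_force'],o['wrist_force'],o['moment'])
for n in ['side','scene']:
    im,d=manip.read_camera(n); C=cloud(n,d)
    b=(abs(C[...,0]-.5)<.02)&(C[...,1]>.24)&(C[...,1]<.28)&(d>0)
    for lo in np.arange(.07,.135,.008):
        P=C[b&(C[...,2]>=lo)&(C[...,2]<lo+.008)]
        if len(P): print(n,round(lo,3),len(P),np.round(P[:,0].min(),4),np.round(P[:,0].max(),4),np.round(P.mean(0),4))
```

```text
[0.49983172 0.26039437 0.09842168] 0.018068848487810426 39.999650716781616 [-0.58292817  0.21626228 -0.12876152] [-0.01385167  0.03599018  0.0318913 ]
side 0.07 27 0.4924 0.5116 [0.5011 0.2678 0.0732]
side 0.078 23 0.4951 0.5085 [0.5011 0.2685 0.0818]
side 0.086 27 0.4948 0.508 [0.5011 0.2685 0.09  ]
side 0.094 21 0.4942 0.5076 [0.5007 0.2683 0.0977]
side 0.102 29 0.4941 0.5067 [0.5    0.2687 0.1057]
side 0.11 25 0.4944 0.5067 [0.4997 0.2683 0.1141]
side 0.118 28 0.4938 0.5088 [0.5002 0.2683 0.1221]
side 0.126 27 0.495 0.5084 [0.5006 0.2685 0.1298]
side 0.134 55 0.4866 0.5159 [0.5015 0.2688 0.138 ]
scene 0.07 23 0.4889 0.5063 [0.4964 0.2566 0.0728]
scene 0.078 15 0.4913 0.5036 [0.4973 0.2574 0.082 ]
scene 0.086 14 0.4905 0.5046 [0.4963 0.2585 0.0906]
scene 0.094 12 0.4925 0.5013 [0.4963 0.2563 0.0972]
scene 0.102 15 0.4891 0.5024 [0.4955 0.2568 0.1054]
scene 0.11 19 0.4908 0.5054 [0.4973 0.2575 0.1136]
scene 0.118 16 0.4903 0.5015 [0.4954 0.2567 0.1221]
scene 0.126 13 0.4917 0.503 [0.4968 0.2557 0.1312]
scene 0.134 29 0.4833 0.5086 [0.4967 0.2561 0.1381]
```

Call:
{"method": "step_arm", "body": {"moves": [[0,0,0,0,0,0.015,0],[0,0,0,0,0,0.025,0],[0,0,0,0,0,0.03,0],[0,0,0,0,0,0.03,0],[0,0,0,0,0,0,0]], "newtons": 50}}

```text
t: 15.52
tcp_pos: [0.5008, 0.2608, 0.2015]
eef_rot: [0.743, 0.669, 0.002, 0.001]
wrist_force: [-0.4, 0.3, -1.6]
width: 0.0181
grasp_force: 50.0
```

```bash
cat > pun.py <<'E'
from h import *
def axis(T,cams=('side','scene')):
    # per-camera: masked points below the fingers near the tool axis
    for n in cams:
        im,d=manip.read_camera(n); C=cloud(n,d)
        b=(np.hypot(C[...,0]-T[0],C[...,1]-T[1])<.022)&(d>0)
        rows=[]
        for lo in np.arange(T[2]-.1,T[2]+.035,.009):
            P=C[b&(C[...,2]>=lo)&(C[...,2]<lo+.009)]
            if len(P)>2: rows.append([lo-T[2],len(P),np.ptp(P[:,0]),*(P.mean(0)[:2]-T[:2])])
        print(n); print(np.round(rows,4).tolist())
if __name__=='__main__':
    o=manip.observe(); print(o['tcp_pos'],o['eef_rot'],o['width'],o['wrist_force'])
    axis(o['tcp_pos'])
E
python3 pun.py
```

```text
[0.50078791 0.26081839 0.20150678] [0.74311493 0.66915909 0.0023324  0.0009294 ] 0.018068838016328834 [-0.40690232  0.25514392 -1.58152176]
side
[[-0.091, 5.0, 0.0031, 0.003, 0.0042], [-0.082, 12.0, 0.0041, 0.0019, 0.0046], [-0.073, 13.0, 0.0087, 0.0021, 0.0056], [-0.064, 22.0, 0.0088, 0.0015, 0.0067], [-0.055, 23.0, 0.0111, 0.0015, 0.0067], [-0.046, 17.0, 0.0105, 0.0021, 0.0069], [-0.037, 66.0, 0.022, 0.0009, 0.0085], [-0.028, 37.0, 0.0173, 0.0009, 0.0073], [-0.019, 37.0, 0.0138, 0.0006, 0.008], [-0.01, 40.0, 0.0136, -0.0001, 0.0075], [-0.001, 40.0, 0.0152, 0.0003, 0.007], [0.008, 40.0, 0.0145, 0.0006, 0.0077], [0.017, 38.0, 0.0136, 0.0004, 0.0077], [0.026, 40.0, 0.0135, 0.0003, 0.0082], [0.035, 80.0, 0.0275, -0.0003, 0.0077]]
scene
[[-0.091, 5.0, 0.0032, -0.001, 0.0004], [-0.082, 6.0, 0.0033, -0.002, 0.0001], [-0.073, 8.0, 0.0059, -0.003, -0.0012], [-0.064, 15.0, 0.0118, -0.0028, -0.0015], [-0.055, 11.0, 0.0085, -0.0032, -0.0021], [-0.046, 11.0, 0.0123, -0.0042, -0.0034], [-0.037, 39.0, 0.0198, -0.0042, -0.0036], [-0.028, 22.0, 0.0142, -0.0037, -0.0029], [-0.019, 22.0, 0.011, -0.0049, -0.0027], [-0.01, 21.0, 0.0131, -0.004, -0.0033], [-0.001, 22.0, 0.0138, -0.0036, -0.0035], [0.008, 20.0, 0.0114, -0.005, -0.0027], [0.017, 23.0, 0.0127, -0.0045, -0.0034], [0.026, 19.0, 0.0135, -0.0034, -0.0047], [0.035, 55.0, 0.0273, -0.0036, -0.0057]]
```

Run:
```python
from h import *
i=manip.camera_info('wrist')
R=np.array([[9.99999780e-01,3.22663229e-04,-5.80031312e-04],[4.70254635e-04,-9.61136483e-01,2.76073251e-01],[-4.68410568e-04,-2.76073463e-01,-9.61136423e-01]]); c=np.array([0.48951938,0.01361387,0.51688013])
r=R.T@np.array([(237.4-i['cx'])/i['fx'],(126.7-i['cy'])/i['fy'],1]); print(i['fx'],c+r*(.04-c[2])/r[2])
for n in ['scene','side']:
    im,d=manip.read_camera(n); C=cloud(n,d)
    for m in manip.search_frame(n,'mark_centre')[:2]:
        b=m['box']; u,v=int(b[0]+b[2]/2),int(b[1]+b[3]/2); print(n,m,C[v,u])
```

```text
306.37831864685666 [ 0.455324   -0.01667115  0.04      ]
side {'box': [262.6, 93.5, 64.3, 104.9], 'confidence': 0.28} [ 0.46720224 -0.20541623  0.00295203]
```

Call:
{"method": "step_arm", "body": {"moves": [[0,0,0,-0.006,-0.04,0.0,0],[0,0,0,-0.01,-0.055,0,0],[0,0,0,-0.01,-0.06,0,0],[0,0,0,-0.01,-0.06,0,0],[0,0,0,-0.01,-0.05,0,0]]}}

```text
t: 16.45
tcp_pos: [0.4532, -0.0065, 0.1982]
eef_rot: [0.743, 0.669, -0.0, -0.0]
wrist_force: [0.8, -0.8, -0.9]
width: 0.0178
grasp_force: 50.0
```

Call:
{"method": "step_arm", "body": {"moves": [[0,0,0,0,-0.04,0,0],[0,0,0,0,0,0,0],[0,0,0,0,0,0,0]]}}

```text
t: 16.82
tcp_pos: [0.4537, -0.0443, 0.1982]
eef_rot: [0.743, 0.669, -0.0, -0.0]
wrist_force: [0.0, 1.3, -1.2]
width: 0.0178
grasp_force: 50.0
```

```bash
cat > mark.py <<'E'
from h import *
n='wrist'; o=manip.observe(); print('tcp',o['tcp_pos'],o['eef_rot'],o['wrist_force'])
im,d=manip.read_camera(n); C=cloud(n,d); np.savez('wm.npz',C=C,im=im,d=d)
for m in manip.search_frame(n,'mark_centre')[:2]:
    b=m['box']; u,v=int(b[0]+b[2]/2),int(b[1]+b[3]/2); print(m,C[v,u])
# rectify the block's top (z=.04) to 0.25 mm/pixel round the estimate, subtract blur -> dark lines
i,R,t=cam(n); g=np.arange(-.025,.025,.00025); cx,cy=.4553,-.0167
X,Y=np.meshgrid(cx+g,cy+g); P=np.stack([X,Y,np.full_like(X,.04)],-1)@R.T+t
mu=(P[...,0]/P[...,2]*i['fx']+i['cx']).astype(np.float32); mv=(P[...,1]/P[...,2]*i['fy']+i['cy']).astype(np.float32)
gr=cv2.remap(cv2.cvtColor(im,cv2.COLOR_RGB2GRAY),mu,mv,cv2.INTER_LINEAR).astype(np.float32)
dark=np.clip(cv2.GaussianBlur(gr,(0,0),8)-gr,0,None)
best=[]
for ang in range(0,90,3):
    T=np.zeros((113,113),np.float32); a=np.radians(ang)
    for k in (a,a+np.pi/2):
        p=np.array([np.cos(k),np.sin(k)])*48; cv2.line(T,tuple(int(x) for x in np.round(56-p)),tuple(int(x) for x in np.round(56+p)),1,3)
    cv2.circle(T,(56,56),24,.5,2)
    r=cv2.matchTemplate(dark,T,cv2.TM_CCORR_NORMED); _,s,_,l=cv2.minMaxLoc(r); best.append((s,ang,cx+g[0]+(l[0]+56)*.00025,cy+g[0]+(l[1]+56)*.00025))
print(sorted(best)[::-1][:4])
b=(abs(C[...,0]-cx)<.02)&(abs(C[...,1]-cy)<.02)&(d>0); print('top z',np.median(C[b][:,2]),b.sum())
E
python3 mark.py; python3 pun.py
```

```text
tcp [ 0.45373112 -0.04425921  0.1982333 ] [ 7.43325607e-01  6.68929654e-01 -1.35098294e-04 -3.75951897e-04] [ 0.00644611  1.32607682 -1.15562996]
{'box': [257.9, 144.7, -2.1, 3.0], 'confidence': 0.55} [ 0.45159362 -0.01102131  0.0397805 ]
[(0.7761602997779846, 9, np.float64(0.4548), np.float64(-0.0182)), (0.7375271916389465, 12, np.float64(0.4548), np.float64(-0.0182)), (0.6401115655899048, 6, np.float64(0.4548), np.float64(-0.0182)), (0.6300529837608337, 15, np.float64(0.4548), np.float64(-0.0182))]
top z 0.3361810945282745 21878
[ 0.45380841 -0.04370712  0.19837297] [ 7.42778841e-01  6.69536801e-01 -8.95158993e-05 -2.39179486e-04] 0.017654714509703764 [ 0.31220823  0.44582864 -1.70142418]
side
[[-0.091, 4.0, 0.0024, 0.0025, 0.0042], [-0.082, 7.0, 0.0027, 0.0026, 0.0046], [-0.073, 10.0, 0.0093, 0.0017, 0.0055], [-0.064, 15.0, 0.0095, 0.0024, 0.0067], [-0.055, 19.0, 0.01, 0.002, 0.0068], [-0.046, 12.0, 0.0098, 0.0027, 0.0071], [-0.037, 36.0, 0.0215, 0.001, 0.0089], [-0.028, 26.0, 0.0136, 0.0007, 0.009], [-0.019, 23.0, 0.0138, 0.0013, 0.0084], [-0.01, 24.0, 0.0136, 0.0009, 0.0078], [-0.001, 25.0, 0.0141, 0.0019, 0.0078], [0.008, 23.0, 0.0116, 0.0007, 0.0088], [0.017, 26.0, 0.0132, -0.0002, 0.0079], [0.026, 24.0, 0.0134, 0.0004, 0.0081], [0.035, 51.0, 0.0272, 0.0007, 0.0085]]
scene
[[-0.082, 7.0, 0.0037, -0.0014, 0.0011], [-0.073, 6.0, 0.004, -0.0022, -0.0002], [-0.064, 13.0, 0.0069, -0.0028, -0.0013], [-0.055, 17.0, 0.0072, -0.0032, -0.001], [-0.046, 5.0, 0.0061, -0.0033, -0.0025], [-0.037, 44.0, 0.0198, -0.0034, -0.0029], [-0.028, 37.0, 0.0198, -0.0046, -0.0005], [-0.019, 21.0, 0.0107, -0.004, -0.0028], [-0.01, 22.0, 0.0103, -0.0042, -0.0024], [-0.001, 27.0, 0.0131, -0.0037, -0.0025], [0.008, 25.0, 0.0115, -0.0046, -0.0022], [0.017, 21.0, 0.0121, -0.0035, -0.0028], [0.026, 16.0, 0.0072, -0.0027, -0.0044], [0.035, 49.0, 0.0262, -0.0028, -0.0049]]
```

Run:
```python
from h import *
f=np.load('wm.npz'); C=f['C']; d=f['d']; T=np.array([.45373,-.04426,.19823])
b=(np.hypot(C[...,0]-T[0],C[...,1]-T[1])<.03)&(d>0)&(C[...,2]>.06)
for lo in np.arange(-.105,.03,.006):
    m=b&(C[...,2]-T[2]>=lo)&(C[...,2]-T[2]<lo+.006)
    if m.sum(): 
        v,u=np.nonzero(m); P=C[m]-T; print(round(lo,3),m.sum(),'u',u.min(),u.max(),'v',v.min(),v.max(),np.round(P.mean(0),4),round(np.ptp(P[:,0]),4))
n='wrist'
for z in (-.091,-.07,-.05): print(z,proj(n,T+[0,0,z]))
print(f['im'][185:225:2,250:275:2].sum(-1).tolist())
```

```text
-0.087 4 u 259 262 v 185 186 [ 0.      0.0042 -0.0829] 0.003
-0.081 6 u 259 263 v 186 187 [ 0.0008  0.004  -0.0792] 0.0039
-0.075 4 u 257 264 v 187 189 [ 0.0003  0.0049 -0.0709] 0.0066
-0.069 5 u 258 265 v 187 189 [ 0.0008  0.0058 -0.0662] 0.0063
-0.063 12 u 257 266 v 188 191 [ 0.001   0.0068 -0.0586] 0.0079
-0.057 8 u 256 264 v 189 191 [ 0.0004  0.007  -0.0549] 0.0072
-0.039 10 u 249 272 v 190 197 [ 0.0004  0.0107 -0.0337] 0.0188
-0.033 229 u 248 274 v 191 212 [ 0.0003  0.0067 -0.0289] 0.0213
-0.027 40 u 252 272 v 197 207 [ 0.0011  0.0074 -0.024 ] 0.0157
-0.021 29 u 252 269 v 199 205 [ 0.0003  0.0078 -0.0184] 0.0131
-0.015 51 u 251 270 v 201 209 [ 0.0005  0.0079 -0.0119] 0.0142
-0.009 46 u 251 270 v 203 211 [ 0.0004  0.0081 -0.0058] 0.0139
-0.003 55 u 250 271 v 206 216 [ 0.0001  0.0078 -0.0002] 0.015
0.003 63 u 250 271 v 209 218 [0.0004 0.0078 0.006 ] 0.0146
0.009 62 u 249 271 v 211 222 [0.     0.0078 0.012 ] 0.0149
0.015 69 u 249 271 v 215 224 [0.0001 0.008  0.0181] 0.0146
0.021 79 u 249 272 v 218 230 [-0.      0.0079  0.0241] 0.0145
0.027 83 u 248 272 v 221 233 [-0.0001  0.0079  0
[... 865 characters left out ...]
242, 240, 314, 633, 651, 531], [446, 275, 311, 291, 268, 256, 241, 275, 246, 272, 459, 664, 573], [447, 276, 221, 214, 234, 254, 249, 262, 269, 262, 432, 680, 615], [457, 267, 228, 233, 231, 259, 276, 267, 271, 257, 253, 678, 615], [522, 251, 208, 239, 239, 229, 269, 310, 253, 257, 258, 637, 633], [498, 213, 245, 237, 214, 233, 272, 251, 272, 292, 304, 617, 634], [340, 217, 255, 245, 245, 246, 221, 261, 249, 219, 222, 572, 489], [269, 279, 202, 206, 216, 235, 251, 241, 307, 274, 192, 460, 476], [262, 285, 240, 268, 253, 245, 251, 266, 242, 228, 274, 443, 462], [262, 205, 203, 194, 218, 232, 266, 271, 280, 275, 215, 438, 456], [264, 256, 275, 247, 269, 284, 306, 280, 219, 219, 260, 440, 481]]
```

Call:
{"method": "step_arm", "body": {"moves": [[0,0,0,0.0007,0.0235,-0.01,0],[0,0,0,0,0,-0.025,0],[0,0,0,0,0,-0.02,0],[0,0,0,0,0,0,0],[0,0,0,0,0,0,0]]}}

```text
t: 17.65
tcp_pos: [0.455, -0.0208, 0.1442]
eef_rot: [0.743, 0.669, 0.0, 0.0]
wrist_force: [1.0, 0.0, -1.4]
width: 0.0177
grasp_force: 50.0
```

```bash
python3 mark.py
python3 - <<'E'
from h import *
from scipy.spatial.transform import Rotation as R
F=[]
for k in range(6): manip.read_camera('side'); o=manip.observe(); F.append(np.r_[o['tcp_pos'],o['wrist_force']])
print(np.mean(F,0),np.std(F,0),R.from_quat(o['eef_rot']).as_matrix()[:,2])
f=np.load('wm.npz'); C=f['C']; d=f['d']; T=np.mean(F,0)[:3]
b=(np.hypot(C[...,0]-T[0],C[...,1]-T[1])<.012)&(d>0)&(C[...,2]>.046)
for lo in np.arange(-.1,-.03,.006):
    m=b&(C[...,2]-T[2]>=lo)&(C[...,2]-T[2]<lo+.006)
    if m.sum(): v,u=np.nonzero(m); print(round(lo,3),m.sum(),u.min(),u.max(),v.min(),v.max(),np.round((C[m]-T).mean(0),4))
print(proj('wrist',[.4548,-.0182,.04]),proj('wrist',T+[0,0,-.091]))
E
```

```text
tcp [ 0.45497513 -0.02083243  0.14422783] [7.42943348e-01 6.69354186e-01 2.35605962e-04 3.14506278e-04] [ 0.9950719   0.03523672 -1.36861754]
{'box': [258.8, 174.0, 8.7, 11.3], 'confidence': 0.5} [ 0.45799075 -0.01592698  0.04126083]
[(0.5140791535377502, 9, np.float64(0.4548), np.float64(-0.01895)), (0.5047566890716553, 12, np.float64(0.45504999999999995), np.float64(-0.01895)), (0.47642648220062256, 15, np.float64(0.45504999999999995), np.float64(-0.0187)), (0.4503215551376343, 36, np.float64(0.45554999999999995), np.float64(-0.023450000000000002))]
top z 0.22163964032448152 9119
[ 0.45478031 -0.02111275  0.14405807  0.10658493 -0.2025504  -1.03746975] [1.03635150e-04 2.98518618e-05 1.75526774e-04 3.53653050e-01
 4.38167085e-01 2.74412169e-01] [ 4.46658378e-04 -8.27432361e-05 -9.99999897e-01]
-0.088 2 262 264 185 187 [ 0.0027  0.0027 -0.0836]
-0.082 8 259 263 185 187 [ 0.001   0.004  -0.0793]
-0.076 2 260 262 187 187 [ 0.0009  0.0042 -0.0747]
-0.07 5 258 265 187 189 [ 0.0013  0.0052 -0.0675]
-0.064 7 258 264 188 189 [ 0.0014  0.0067 -0.0601]
-0.058 14 256 266 189 191 [ 0.001   0.0067 -0.0556]
-0.04 3 250 272 195 196 [ 0.0037  0.0073 -0.0343]
-0.034 152 248 274 192 212 [ 0.0001  0.0063 -0.0289]
(np.float64(260.58760142078194), np.float64(181.07154529232682)) (np.float64(260.9183578674079), np.float64(186.95722843067725))
```

Call:
{"method": "step_arm", "body": {"moves": [[0,0,0,-0.0004,0.0006,-0.005,0],[0,0,0,0,0,-0.005,0],[0,0,0,0,0,-0.003,0],[0,0,0,0,0,-0.002,0],[0,0,0,0,0,0,0]]}}

```text
t: 18.68
tcp_pos: [0.4542, -0.0205, 0.1285]
eef_rot: [0.743, 0.669, -0.0, -0.0]
wrist_force: [-0.3, -0.4, -0.6]
width: 0.0177
grasp_force: 50.0
```

```bash
cat > fz.py <<'E'
from h import *
from scipy.spatial.transform import Rotation as R
F=[]
for k in range(8): manip.read_camera('wrist'); o=manip.observe(); F.append(np.r_[o['tcp_pos'],o['wrist_force']])
print(np.round(np.mean(F,0),4),R.from_quat(o['eef_rot']).as_matrix()[:,2],o['moment'],o['t'],o['width'],o['grasp_force'])
E
python3 fz.py
```

```text
[ 0.4542 -0.0205  0.1287  0.0427 -0.1284 -0.5072] [ 2.28383383e-04 -3.17744358e-05 -9.99999973e-01] [0.02055813 0.15452859 0.02139716] 19.075 0.017728132640302117 49.999725222587585
```

Call:
{"method": "step_arm", "body": {"moves": [[0,0,0,0,0,-0.0015,0],[0,0,0,0,0,-0.0015,0],[0,0,0,0,0,0,0],[0,0,0,0,0,0,0]]}}

```text
t: 19.58
tcp_pos: [0.4543, -0.0205, 0.1256]
eef_rot: [0.743, 0.669, 0.0, 0.0]
wrist_force: [-0.8, 0.5, 1.6]
width: 0.0178
grasp_force: 50.0
```

```bash
python3 fz.py
```

```text
[ 0.4542 -0.0205  0.1256  0.055   0.1117  0.903 ] [ 1.67959605e-04 -3.75773888e-05 -9.99999985e-01] [ 0.02789805  0.01484478 -0.00964744] 19.975 0.01799854306337611 50.00009536743164
```

Call:
{"method": "step_arm", "body": {"moves": [[0,0,0,0,0,-0.0015,0],[0,0,0,0,0,0,0],[0,0,0,0,0,0,0]]}}

```text
t: 20.35
tcp_pos: [0.4542, -0.0205, 0.1241]
eef_rot: [0.743, 0.669, 0.0, 0.0]
wrist_force: [0.1, -0.2, 1.6]
width: 0.0179
grasp_force: 50.0
```

```bash
python3 fz.py; python3 mark.py; python3 pun.py
python3 - <<'E'
from h import *
T=manip.observe()['tcp_pos']; c0=np.array([.4392,-.0635]); a=np.radians(-6); ex=np.array([np.cos(a),np.sin(a)]); ey=np.array([-np.sin(a),np.cos(a)])
n='side'; im,d=manip.read_camera(n); C=cloud(n,d); q=C[...,:2]-c0; X=q@ex; Y=q@ey; Z=C[...,2]
for y0 in (-.05,-.03,-.01,.01,.02):
    m=(d>0)&(abs(X+.015)<.006)&(Y>y0)&(Y<y0+.01)&(Z>.03)&(Z<.1)
    if m.sum(): print(y0,m.sum(),np.percentile(Z[m],95))
f=np.load('wm.npz'); C=f['C']; d=f['d']
b=(np.hypot(C[...,0]-T[0],C[...,1]-T[1])<.014)&(d>0)
for lo in np.arange(-.09,-.03,.006):
    m=b&(C[...,2]-T[2]>=lo)&(C[...,2]-T[2]<lo+.006)
    if m.sum()<60 and m.sum(): print(round(lo,3),m.sum(),np.round((C[m]-T).mean(0),4))
E
```

```text
[ 0.4542 -0.0205  0.1241  0.0568 -0.2065  1.0989] [ 1.66955230e-04 -1.27636685e-05 -9.99999986e-01] [0.01968868 0.02947481 0.03327802] 20.75 0.017751384855169444 50.00032067298889
tcp [ 0.45421166 -0.02049346  0.12410489] [7.43145323e-01 6.69130049e-01 5.77657224e-05 6.06000112e-05] [0.6623041  0.13654267 0.95428726]
[(0.4692136347293854, 9, np.float64(0.45454999999999995), np.float64(-0.01895)), (0.4620912969112396, 12, np.float64(0.4548), np.float64(-0.01895)), (0.4380888342857361, 36, np.float64(0.45504999999999995), np.float64(-0.0177)), (0.4296174645423889, 39, np.float64(0.45454999999999995), np.float64(-0.01795))]
top z 0.1924381607025506 8519
[ 0.45420044 -0.02047719  0.12410691] [7.43127652e-01 6.69149676e-01 3.57483098e-05 4.93470557e-05] 0.01812307021246103 [-0.30482764 -0.25578385  1.81186597]
side
[[-0.091, 128.0, 0.0425, 0.0, 0.0016], [-0.082, 7.0, 0.0028, 0.0023, 0.0053], [-0.073, 7.0, 0.0071, 0.0021, 0.0063], [-0.064, 14.0, 0.0098, 0.0011, 0.0066], [-0.055, 14.0, 0.0096, 0.0011, 0.0073], [-0.046, 12.0, 0.0096, 0.0015, 0.0071], [-0.037, 35.0, 0.02, 0.0015, 0.009], [-0.
[... 538 characters left out ...]
.0198, -0.0038, -0.0029], [-0.028, 24.0, 0.0177, -0.003, -0.0013], [-0.019, 18.0, 0.01, -0.0043, -0.002], [-0.01, 18.0, 0.0103, -0.0045, -0.0022], [-0.001, 21.0, 0.0102, -0.0044, -0.0022], [0.008, 22.0, 0.0105, -0.0052, -0.002], [0.017, 16.0, 0.0133, -0.0031, -0.0037], [0.026, 15.0, 0.0104, -0.0014, -0.0044], [0.035, 36.0, 0.028, -0.0017, -0.005]]
-0.05 11 0.06275990077014987
-0.03 8 0.05989614882733219
-0.01 9 0.06082571290822832
0.01 9 0.06300700939142473
0.02 30 0.06326594598461553
-0.078 3 [ 0.0008  0.0036 -0.0768]
-0.072 5 [-0.0002  0.005  -0.0681]
-0.066 4 [ 0.0007  0.0066 -0.0621]
-0.06 16 [ 0.0007  0.0065 -0.057 ]
-0.054 2 [ 0.0012  0.0071 -0.053 ]
-0.036 39 [ 0.0006  0.0096 -0.032 ]
```

```bash
python3 -c "
from rig import manip
print(manip.finish_job())"
```

```text
the job is handed in; nothing more can be done
None
```

I closed the toggle clamp, with the lever upright and the pad down on the block. The centre punch is now held upright on the cross, to within about 1 mm, with its point pushed in about 6 mm of 12 (5–7 mm from force and height). I gripped it by its cap, because at the body the fingers wouldn't seat cleanly, and left the pin punch in its hole; the job is handed in with the arm still gripping and pressing.

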